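# Complete the sample tray and hold the camera over it

### The job

The day's sample tray is short of two small loaf cakes: set the two spare ones from the parchment upright and fully down in the two empty pockets, leaving the cakes already in the tray where they are. Then draw the handheld camera out of its dock, turn it flat with the screen up and the lens looking straight down, and hold it still with the lens over the middle of the tray, about 20 cm above the cakes, as if to take the record picture. Finish while holding it there (do not put it down), and do not shift the other things around the tray.

Things in the scene. Friction and masses are not known exactly. Their poses are not given: they have to be found in the camera images.
- tray_center (a point): centre of the white six-pocket tray (172 x 200 mm, 16 mm thick, fixed to the table), at its top face, 16 mm above the table. Axes: x along the pockets' length, y across the pockets, z up. The tray is turned by up to 0.2 rad about the vertical.
- tray_hole0 (a point): centre of one pocket of the tray at its mouth, 16 mm above the table. Pocket 66 mm (along the tray's x) x 40 mm (along its y), 10 mm deep, edges chamfered 2 mm; a cake seated in it has its centre 13 mm above this point. Pockets stand 76 mm apart along x and 68 mm along y. Two of the six pockets are empty; which two varies (a cake whose centre is close to this point means that it is full).
- tray_hole1 (a point): pocket 1, its centre at the mouth, as tray_hole0.
- tray_hole2 (a point): pocket 2, its centre at the mouth, as tray_hole0.
- tray_hole3 (a point): pocket 3, its centre at the mouth, as tray_hole0.
- tray_hole4 (a point): pocket 4, its centre at the mouth, as tray_hole0.
- tray_hole5 (a point): pocket 5, its centre at the mouth, as tray_hole0.
- cake0_center (a point): centre of a small loaf cake already in a pocket of the tray (60 x 34 x 46 mm, 70 g, brown, upright); x along its 60 mm length, y across its 34 mm width, z up. To be left where it is.
- cake1_center (a point): centre of a small loaf cake already in a pocket of the tray (60 x 34 x 46 mm, 70 g, brown, upright); x along its 60 mm length, y across its 34 mm width, z up. To be left where it is.
- cake2_center (a point): centre of a small loaf cake already in a pocket of the tray (60 x 34 x 46 mm, 70 g, brown, upright); x along its 60 mm length, y across its 34 mm width, z up. To be left where it is.
- cake3_center (a point): centre of a small loaf cake already in a pocket of the tray (60 x 34 x 46 mm, 70 g, brown, upright); x along its 60 mm length, y across its 34 mm width, z up. To be left where it is.
- spare0_center (a point): centre (23 mm above its underside) of a spare small loaf cake standing on the parchment left of the tray: 60 x 34 x 46 mm, about 70 g, rigid, the same as those in the tray; x along its 60 mm length, y across its 34 mm width, z up. Grip it across its width with the fingertips at least 13 mm above its underside, as it goes 10 mm deep into a pocket (3 mm play on each side).
- spare1_center (a point): centre (23 mm above its underside) of a spare small loaf cake standing on the parchment left of the tray: 60 x 34 x 46 mm, about 70 g, rigid, the same as those in the tray; x along its 60 mm length, y across its 34 mm width, z up. Grip it across its width with the fingertips at least 13 mm above its underside, as it goes 10 mm deep into a pocket (3 mm play on each side).
- dock_slot (a point): middle of the slot floor of the grey dock (fixed to the table, right of the tray), on which the camera stands. z up, x horizontal the way the camera leans back, y along the slot. Slot rises at 60 deg from level towards +x, walls reach 25 mm along the camera; above, a 34 mm wide back rest stands behind its middle, up to 66 mm along it. Base 120 x 84 mm, 22 mm high, a block to 40 mm under the slot.
- camera_center (a point): centre of the handheld camera, a flat black slab 132 long, 60 wide, 14 mm thick, 190 g. x along its length to the upper end, y across its width, z out of the screen. Starts in the dock leaning back 30 deg, screen to the robot (z 60 deg from vertical), lower 25 mm in the slot, unlocked, 2 mm play: draw out along its +x. Grip its free side edges across the width, tool down or leaning to the screen.
- camera_lens (a point): the lens of the camera, on its back face: 44 mm from the camera's centre towards its upper end, 9.5 mm behind its mid-plane. Axes as camera_center.
- pastry_ring: bystander: open steel ring, 64 mm across, 45 mm tall, among the spare cakes; origin at the centre of its underside.
- loaf_center (a point): bystander: centre of a big loaf cake, 160 x 68 x 70 mm, beyond the tray; x along its length.
- spray: bystander: bottle, 68 mm across, 190 mm tall, far right; origin under its centre.
- beaker: bystander: steel beaker, 76 mm across, 85 mm tall, far left; origin under its centre.
- jam: bystander: jam jar, 60 mm across, 75 mm tall, far left; origin under its centre.
Not all that is in view belongs to the job. Of the things that look like the part that bears camera_center, the smaller one is meant. What is shaped like the part that bears spare1_center but purple is not meant.

How it is judged:
By the outcome, as a careful person would: the job done as asked, in the order asked, and still so for the second after the job is handed in, while the arm keeps its last pose, push and grip.
It also fails if it takes over 72 s, if anything falls off the work surface, if the arm or the gripper's body presses on something with over 40 N, if the wrist force passes 120 N, or if a joint passes its speed limit or range.

### The arm

A 6-joint arm with a two-finger parallel gripper is mounted at the origin on the work surface. World frame = base frame: x ahead of the robot, y to its left, z up, the work surface at z = 0. Lengths are in m, angles in rad, forces in N, time in s.
With the tool pointing down it reaches from about 0.4 to 0.925 m from the base axis. Payload 12.5 kg.
Tool frame: the origin (TCP) lies on the centre line of the jaws, within the pads' length; the fingertips stand ahead of it and the grasp point (between the pads) lies 3 mm ahead of it (bot.finger_overhang is the z of the fingertips in the tool frame, in m); z points along the fingers, y is the line along which they close (so a half turn about z gives the same grasp; the last joint's range is limited). The gripper opens to 95 mm and grips with 3 to 60 N. Pads are 20 mm wide; open, the fingers measure 119 mm over their backs; the gripper's body (75 mm by 180 mm) begins 59 mm behind the grasp point.
Start: joints at [1.038, 0.491, 1.559, -0, 1.092, -0.106], TCP at [0.259, 0.569, 0.216] pointing down, gripper open.
Joint ranges: [-3.1, 3.1], [-0.84, 2.19], [0.05, 2.79], [-1.13, 4.28], [0.06, 2.93], [-2.69, 2.69]. Speed limits (rad/s): [2.22, 2.22, 2.79, 3.14, 3.14, 3.14].

### API

Orientations are given as [roll, pitch, yaw] about the fixed x, y, z axes, in that order (R = Rz(yaw) Ry(pitch) Rx(roll)).
In Python, from rig import bot, eoat, kin, eyes, get_clock, get_qpos, get_joint_vel, get_joint_efforts, get_ee_pos, get_tcp_rot, get_force, get_torque, get_gripper_width, get_gripper_force gives the robot as it stands. The module is installed in compiled form; this text tells all that it offers. Calls block until the motion is done:
- bot.reach(position, orientation): joint-space move of the TCP to a pose.
- bot.line_to(position, attitude=None, feed=0.15, guard=None): straight line of the TCP; attitude=None keeps the orientation; feed is the mean speed in m/s. With guard (N) it stops when the force on the tool has changed by that much, and returns True; else False.
- bot.set_joints(angles): joint-space move.
- eoat.move_gripper(opening, grasp_force=None): opening from 0.0 (shut) to 1.0 (fully open); grasp_force is the grip in N (None keeps the last); returns when the fingers have stopped.
- bot.sleep(seconds).
- kin.inverse_kinematics(position, orientation): joint angles nearest the present ones, or None.
- eyes.grab_frame(name): name is "side" or "top"; returns (picture, depth): 480x640x3 uint8, blue, green, red; 480x640 float32, m along the optical axis (not along the pixel's ray), 0 where there is no reading.
- eyes.get_calibration(name): a dict with "vfov" (degrees; the focal length in pixels is half the picture's height over the tangent of half this angle, whatever the lens; pixels are square), "cx", "cy" (the principal point, pixels), "cam_to_world" (4x4, takes a point from camera to world coordinates). Camera axes: x right, y down, z forward; pixel columns grow to the right and rows downward; lengths in m; the calibration is good to about 2 mm. A picture is of the moment at which its call begins. get_calibration takes no time and is no camera call.
A pose or a line that the arm cannot do raises bot.MotionError and nothing moves.
- bot.finish_job(): hands the job in; it is judged then, once.
Readings, each from a call of its own:
- get_clock(): time.
- get_qpos(): joint angles.
- get_joint_vel(): joint speeds.
- get_joint_efforts(): joint torques, N m.
- get_ee_pos(): TCP position.
- get_tcp_rot(): TCP orientation.
- get_force(): force on the tool from outside, world axes, zero at the start.
- get_torque(): the same for the moment, N m.
- get_gripper_width(): opening from 0.0 (shut) to 1.0 (fully open).
- get_gripper_force(): force on a finger pad.
Only numpy, scipy, OpenCV 4.12 (cv2) and the standard library are available. Lean on these libraries where they do the work, as an engineer would, in place of code of your own. Each camera call takes 0.05 s, during which the arm holds its last target. There are 200 camera calls.

## Working session

There is one attempt and no reset: what is moved stays moved. The work goes in short steps, each a Python script; the robot and the scene stay as the last script left them, time stands still between calls to the robot, and variables do not carry over. Pictures are saved under pics/ and viewed, at most 10 in all, crops included, and the job is handed in when it is done.

```bash
mkdir -p pics; cat > h.py <<'E'
import numpy as np, cv2
from rig import *
def cal(n):
    c=eyes.get_calibration(n); f=240/np.tan(np.radians(c["vfov"])/2); return f,c["cx"],c["cy"],np.array(c["cam_to_world"])
def cloud(n,d):
    f,cx,cy,T=cal(n); v,u=np.mgrid[0:480,0:640]
    P=np.stack([(u-cx)/f*d,(v-cy)/f*d,d],-1); return P@T[:3,:3].T+T[:3,3]
def ray(n,u,v,z):
    f,cx,cy,T=cal(n); r=T[:3,:3]@np.array([(u-cx)/f,(v-cy)/f,1]); o=T[:3,3]; return o+r*(z-o[2])/r[2]
E
python3 - <<'E'
from h import *
for n in("side","top"):
    p,d=eyes.grab_frame(n); cv2.imwrite(f"pics/{n}0.png",p); np.save(f"{n}0.npy",d); print(n,cal(n),(d>0).mean())
print(bot.finger_overhang,get_clock(),get_ee_pos(),get_tcp_rot())
E
```

```text
side (np.float64(465.53116293142074), 310.76477624344085, 240.7480740597306, array([[ 9.47735474e-01, -2.43863730e-01,  2.05737584e-01,
         2.86095038e-01],
       [-3.19056842e-01, -7.23466110e-01,  6.12208722e-01,
        -6.33867575e-01],
       [-4.51333050e-04, -6.45853907e-01, -7.63460888e-01,
         9.16932286e-01],
       [ 0.00000000e+00,  0.00000000e+00,  0.00000000e+00,
         1.00000000e+00]])) 0.9962044270833333
top (np.float64(450.16808965260543), 324.85920452079955, 229.02270186614427, array([[-0.01572105, -0.99526768,  0.095891  ,  0.44451254],
       [-0.99987246,  0.0159182 ,  0.00129126,  0.01555867],
       [-0.00281156, -0.09585847, -0.995391  ,  1.01303067],
       [ 0.        ,  0.        ,  0.        ,  1.        ]])) 0.9956998697916667
0.022 0.1 [0.25858568 0.56878228 0.21584242] [-3.14068035e+00 -9.67308943e-05  2.71481230e+00]
```

View pics/side0.png

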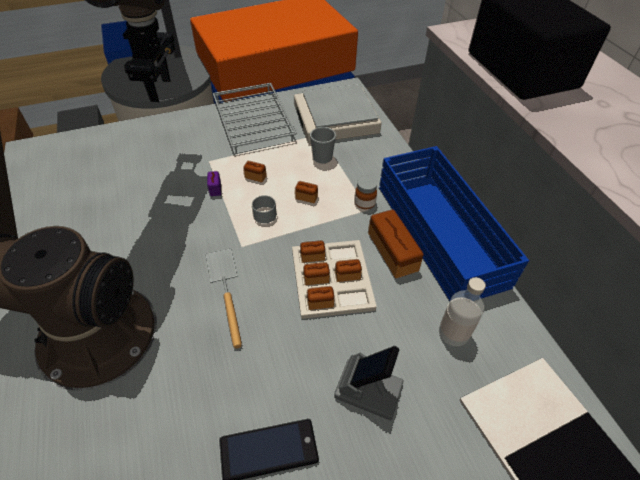

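View pics/top0.png

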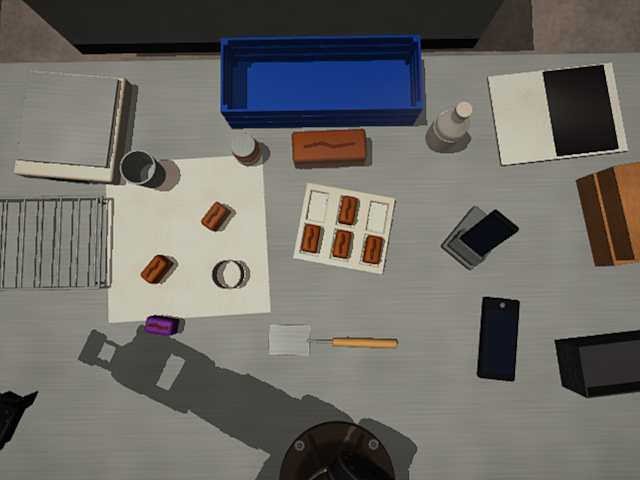

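The side view shows the tray near (333,278) with empty pockets at (343,253) and (353,298), the spares at (255,171) and (307,191), and the dock and camera at (370,375). The top view shows the empty pockets at (318,206) and (378,217), the spares at (215,216) and (157,268), the ring at (230,275) and the docked camera at (490,232). The larger phone at (498,338) and the purple cake at (161,325) are decoys.

```bash
cat > m.py <<'E'
from h import *
def comps(m,amin):
    n,l,s,c=cv2.connectedComponentsWithStats(m.astype(np.uint8)); return [(l==i) for i in range(1,n) if s[i,4]>=amin]
def rect(P): # min area rect in world xy, mm
    (c,s,a)=cv2.minAreaRect((P[:,:2]*1000).astype(np.float32)); 
    if s[0]<s[1]: s=s[::-1]; a-=90
    return np.round(c,1),np.round(s,1),round((a+90)%180-90,1)
def brown(p):
    h=cv2.cvtColor(p,cv2.COLOR_BGR2HSV).astype(int); return (h[...,0]<16)&(h[...,1]>110)&(h[...,2]>40)
E
python3 - <<'E'
from m import *
for n in("top","side"):
    p=cv2.imread(f"pics/{n}0.png"); C=cloud(n,np.load(f"{n}0.npy")); z=C[...,2]
    print(n,"table z",np.median(z[(abs(C[...,0]-.35)<.03)&(abs(C[...,1]+.05)<.3)]))
    reg=(C[...,0]>.3)&(C[...,0]<.8)&(C[...,1]>-.15)&(C[...,1]<.45)
    for m in comps(brown(p)&reg&(z>.02),60):
        P=C[m]; zt=np.percentile(P[:,2],95); print(" brown",m.sum(),"ztop",round(zt,4),*rect(P[P[:,2]>zt-.008]))
    w=(p.min(2)>150)&reg&(C[...,1]<.13)&(z>.008)&(z<.026)
    for m in comps(w,300):
        P=C[m]; print(" tray",m.sum(),np.median(P[:,2]),*rect(P))
    # dock area: dark points above .03
    reg=(C[...,0]>.3)&(C[...,0]<.7)&(C[...,1]<-.15)&(C[...,1]>-.5)
    for m in comps((p.max(2)<75)&reg&(z>.045),80):
        P=C[m]; c=P.mean(0); Q=P[:]
        for k in range(4):
            c=np.median(Q,0); u,s,v=np.linalg.svd(Q-Q.mean(0),full_matrices=False); nn=v[2]*np.sign(v[2][2]); e=(Q-Q.mean(0))@nn; Q=Q[abs(e)<.003+.004*(k<2)]
        print(" cam",m.sum(),len(Q),"c",Q.mean(0),"n",nn,"z",P[:,2].min(),P[:,2].max(), "tilt",np.degrees(np.arccos(nn[2])))
        up=np.array([0,0,1])-nn*nn[2]; up/=np.linalg.norm(up); yy=np.cross(nn,up)
        ab=np.c_[(Q-Q.mean(0))@up,(Q-Q.mean(0))@yy]; print("   rect",cv2.minAreaRect((ab*1000).astype(np.float32)), "up",up)
E
```

```text
top table z -0.0012910050745764678
 brown 2252 ztop 0.0714 [597.6   1.7] [305.1 157.4] 1.9
 brown 128 ztop 0.0637 [695.5 195.7] [30.6  5.1] 78.4
 brown 407 ztop 0.0533 [524.3 -20.1] [171.5  33.5] -13.0
 brown 436 ztop 0.0477 [500.6 151.7] [288.9  57. ] 56.4
 brown 411 ztop 0.0539 [494.4  45.6] [107.2  45.4] 8.1
 brown 406 ztop 0.0535 [486.6 -12.9] [95.8 33.6] -14.7
 brown 423 ztop 0.0535 [466.7 -54.6] [136.1  56.1] -50.1
 brown 434 ztop 0.0478 [464.3 215.1] [397.2  55.1] -87.8
 tray 2976 0.014518796305881598 [542.7 -25. ] [199.9 171.4] 79.0
 cam 1807 1235 c [ 0.51234145 -0.30547147  0.11221114] n [-0.62029594  0.56382195  0.54528686] z 0.045013894669120535 0.16363683069040402 tilt 56.95573146392148
   rect ((-10.635635375976562, -0.398529052734375), (142.48492431640625, 72.9499740600586), 0.19310177862644196) up [ 0.40350661 -0.36676991  0.83824951]
side table z -1.0029135901090669e-05
 brown 256 ztop 0.048 [457.6 380.2] [53.7 31.1] -39.4
 brown 274 ztop 0.0482 [570.5 253.6] [55.1 30.5] -35.8
 brown 161 ztop 0.0558 [713.1 173.6] [54.  30.3] -23.7
 brown 1956 ztop 0.0721 [7.16e+02 5.00e-01] [156.3  67.8] -87.8
 brown 386 ztop 0.0542 [517.8  44.1] [57.  32.9] -13.8
 brown 421 ztop 0.0539 [578.1 -37.1] [58.  32.2] -13.2
 brown 429 ztop 0.0541 [504.3 -22.3] [58.6 33.7] -10.3
 brown 458 ztop 0.0543 [490.4 -89.7] [58.5 30.5] -12.2
 tray 1726 0.015721616924659898 [542.5 -27.4] [204.3 172. ] 78.9
 cam 1489 911 c [ 0.51098886 -0.31314966  0.11589804] n [-0.67396926  0.53336473  0.51116289] z 0.045339379084838205 0.164386489969096 tilt 59.258679498002685
   rect ((-11.476158142089844, 2.1324920654296875), (69.74873352050781, 135.37554931640625), 88.92864990234375) up [ 0.40083135 -0.31720928  0.85948386]
```

```bash
cat > m2.py <<'E'
from m import *
def spare(n,p,C):
    z=C[...,2]; reg=(C[...,0]>.3)&(C[...,0]<.65)&(C[...,1]>-.15)&(C[...,1]<.45)&(z>.02)&(z<.2); out=[]
    for m in comps(brown(p)&reg,60):
        P=C[m]; zt=np.percentile(P[:,2],95); Q=P[P[:,2]>zt-.008]; out.append((round(zt,4),)+rect(Q))
    return out
if __name__=="__main__":
  for n in("top","side"):
    p=cv2.imread(f"pics/{n}0.png"); d=np.load(f"{n}0.npy"); C=cloud(n,d); z=C[...,2]
    for o in spare(n,p,C): print(n,*o)
    near=(C[...,0]>.42)&(C[...,0]<.66)&(C[...,1]>-.16)&(C[...,1]<.1)&(z<.2)
    w=(p.min(2)>150)&near&(z>.008)
    cs,_=cv2.findContours(cv2.morphologyEx(w.astype(np.uint8),cv2.MORPH_CLOSE,np.ones((3,3))),cv2.RETR_CCOMP,cv2.CHAIN_APPROX_NONE)
    g=[] 
    m=max(cs,key=cv2.contourArea)
    W=np.array([ray(n,u,v,.016) for u,v in m[:,0]]); print("tray outline",*rect(W))
    # floor of pockets by depth
    fl=near&(z<.011+(-.0013 if n=="top" else 0))&(cv2.pointPolygonTest is not None)
    c,s,a=cv2.minAreaRect((W[:,:2]).astype(np.float32)); t=np.radians(-11.3); R=np.array([[np.cos(t),np.sin(t)],[-np.sin(t),np.cos(t)]])
    L=(C[...,:2]-np.array(c))@R.T; fl&=(abs(L[...,0])<.08)&(abs(L[...,1])<.093)
    for k in comps(fl,60): print(" pocket",k.sum(),np.median(z[k]),*rect(C[k]),"local",np.round(L[k].mean(0),4))
    reg=(C[...,0]>.3)&(C[...,0]<.7)&(C[...,1]<-.15)&(C[...,1]>-.5)&(z>.065)&(z<.3)
    k=max(comps(reg&(p.max(2)<75),80),key=lambda a:a.sum()); Q=C[k]
    for th in(.02,.008,.004,.003,.003):
        c=np.median(Q,0) if th>.01 else Q.mean(0); nn=np.linalg.svd(Q-c,full_matrices=False)[2][2]; nn*=np.sign(nn[2]); Q=C[k][abs((C[k]-c)@nn)<th]
    up=np.array([0,0,1])-nn*nn[2]; up/=np.linalg.norm(up); ab=np.c_[(Q-c)@up,(Q-c)@np.cross(nn,up)]*1000
    r=cv2.minAreaRect(ab.astype(np.float32)); b=cv2.boxPoints(r)
    print(" cam",k.sum(),len(Q),"n",nn.round(3),"tilt",np.degrees(np.arccos(nn[2])),"az",np.degrees(np.arctan2(up[1],up[0])),"rect",r)
    a=np.percentile(ab,[1,99],axis=0); mid=(a[0,1]+a[1,1])/2; print("  pct",a.round(1),"top mid pt",(c+up*a[1,0]/1000+np.cross(nn,up)*mid/1000).round(4))
E
python3 m2.py
```

```text
top 0.0533 [579.2 -33. ] [58.9 32.3] -11.0
top 0.0474 [571.3 258.2] [56.8 32.7] -35.5
top 0.0538 [518.2  48.7] [57.3 32.1] -12.2
top 0.0535 [504.9 -18. ] [57.6 32.4] -12.3
top 0.0535 [492.2 -84. ] [58.1 32.9] -11.2
top 0.0477 [458.1 386.4] [56.7 31.7] -38.0
tray outline [542.4 -24.8] [199.3 170.8] 78.8
 pocket 515 0.005166967445167758 [593.2  33.9] [66.  41.1] -10.6 local [0.0385 0.0681]
 pocket 75 0.004826108709736099 [580.2 -28.1] [70.4 38.4] -1.1 local [0.0262 0.0085]
 pocket 510 0.005121869651351529 [567.3 -99.7] [66.6 39.6] -11.0 local [ 0.0387 -0.0687]
 pocket 77 0.0042732633164326295 [517.9  49.4] [65.2 39.9] -11.2 local [-0.049   0.0577]
 pocket 76 0.0047293531653936904 [505.1 -17.5] [66.5 39.5] -10.5 local [-0.0502  0.0084]
 pocket 74 0.004450449875567419 [491.6 -84.9] [65.6 39.6] -11.6 local [-0.0485 -0.0588]
 cam 1405 1240 n [-0.645  0.573  0.506] tilt 59.616152221577615 az -41.611355852520404 rect ((-2.3938522338867188, -0.6540145874023438), (61.487274169921875, 115.11907196044922), 88.18791198730469)
  pct [[-58.6 -28.5]
 [ 52.   28.5]] top mid pt [ 0.535  -0.3252  0.1619]
side 0.048 [457.6 380.2] [53.7 31.1] -39.4
side 0.0482 [570.5 253.6] [55.1 30.5] -35.8
side 0.0542 [517.8  44.1] [57.  32.9] -13.8
side 0.0539 [578.1 -37.1] [58.  32.2] -13.2
side 0.0541 [504.3 -22.3] [58.6 33.7] -10.3
side 0.0543 [490.4 -89.7] [58.5 30.5] -12.2
tray outline [542.2 -27.7] [200.2 171.4] 78.8
 pocket 309 0.006385948053344692 [593.9  34.8] [65.3 40. ] -10.6 local [0.0389 0.0729]
 pocket 394 0.006316188818826229 [567.2 -98.9] [66.3 40. ] -10.2 local [ 0.039  -0.0639]
 cam 1203 918 n [-0.664  0.547  0.509] tilt 59.38217738101941 az -39.49495041095931 rect ((-5.437538146972656, 4.977909088134766), (64.8882827758789, 115.6738052368164), 89.51130676269531)
  pct [[-60.9 -25.9]
 [ 51.2  31.3]] top mid pt [ 0.534  -0.3292  0.1633]
```

```bash
cat > pp.py <<'E'
from h import *
H=np.array
def yawfor(p,th):
    best=None
    for k in(-1,0,1):
        y=th+k*np.pi; q=kin.inverse_kinematics(p,[np.pi,0,y])
        if q is not None:
            d=np.abs(H(q)-H(get_qpos())).max()+max(0,abs(q[5])-2.2)*5
            if best is None or d<best[0]: best=(d,y)
    return best[1]
def pick(x,y,thdeg,z=.0385):
    th=np.radians(thdeg); yw=yawfor([x,y,.11],th); o=[np.pi,0,yw]
    eoat.move_gripper(.75,20); bot.reach([x,y,.11],o); bot.line_to([x,y,z],o,feed=.15)
    eoat.move_gripper(0,20); w=get_gripper_width()*95
    print("width mm",w,"F",get_gripper_force(),"t",get_clock())
    bot.line_to([x,y,.14],o,feed=.2)
def place(x,y,thdeg,z=.0435):
    yw=yawfor([x,y,.14],np.radians(thdeg)); o=[np.pi,0,yw]
    bot.reach([x,y,.14],o); bot.line_to([x,y,.062],o,feed=.15)
    hit=bot.line_to([x,y,z],o,feed=.04,guard=10); print("hit",hit,get_ee_pos(),get_force(),get_gripper_width()*95,"t",get_clock()); return hit
E
python3 - <<'E'
from pp import *
print(get_force())
pick(.571,.2575,-35.7)
place(.5932,.0338,-11.2)
for n in("side",):
    p,d=eyes.grab_frame(n); cv2.imwrite("pics/s1.png",cv2.resize(p[180:360,240:480],None,fx=3,fy=3))
E
```

```text
[0.31509559 0.11074898 0.35896078]
width mm 33.781412569750785 F 19.965023696422577 t 3.7167
hit True [0.59329387 0.03392339 0.04390503] [ 0.12309844 -0.2198712   2.13366093] 33.853865171421845 t 6.4083
```

View pics/s1.png

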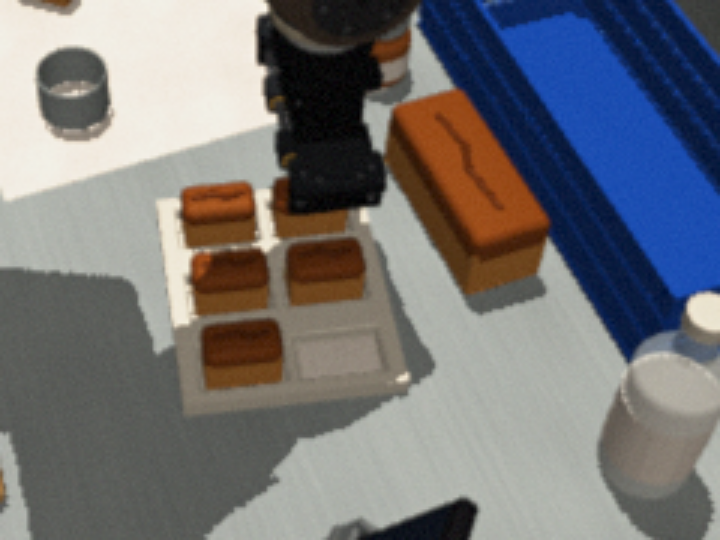

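The cake is in the far-left pocket, around (310,205) in the crop. It touched down at z=43.9 mm, which matches the pocket floor. I'll release it and place the second one.

```bash
cat >> pp.py <<'E'
def release():
    eoat.move_gripper(.52); p=H(get_ee_pos()); bot.line_to([p[0],p[1],.15],feed=.2)
E
python3 - <<'E'
from pp import *
release()
pick(.458,.386,-38.5)
if place(.5668,-.0996,-11.2) or 1:
    if get_ee_pos()[2]<.0455: release(); print("released")
from m2 import spare
bot.reach([.45,-.12,.35],[np.pi,0,get_tcp_rot()[2]])
p,d=eyes.grab_frame("side"); cv2.imwrite("pics/s2.png",cv2.resize(p[180:420,240:480],None,fx=2.4,fy=2.4))
for o in spare("side",p,cloud("side",d)): print(*o)
print(get_clock())
E
```

```text
width mm 33.5337543122002 F 19.993514120578766 t 11.0333
hit True [ 0.5668374  -0.09938143  0.04394254] [0.06664392 0.62830821 2.27039081] 33.966144988551044 t 14.6333
released
0.0539 [591.2  30.2] [59.2 31.5] -9.3
0.0539 [517.9  43.5] [56.1 31.3] -14.9
0.0544 [578.  -37.9] [58.3 34.3] -9.1
0.0544 [504.5 -21.8] [56.6 34.8] -15.9
0.0541 [ 564.5 -103.1] [57.4 31.8] -13.2
0.0542 [490.4 -89.2] [58.9 30.4] -12.0
16.8333
```

View pics/s2.png

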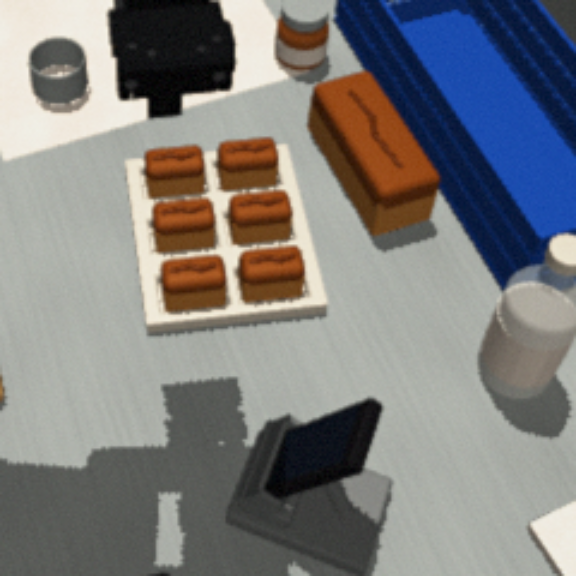

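All six cakes are seated, with tops at 54 mm and on the pocket pitch. The docked camera is undisturbed at crop (325,445). Next I'll check the reach for the camera grasp and the final pose.

```bash
cat > camg.py <<'E'
from pp import *
from scipy.spatial.transform import Rotation as Ro
az=np.radians(-40.7); l=H([np.cos(az),np.sin(az),0]); Z=H([0,0,1.])
up=.5*l+np.sqrt(.75)*Z; n=-np.sqrt(.75)*l+.5*Z; Rc=np.c_[up,np.cross(n,up),n]
CC=H([.5146,-.3095,.1036]); TC=H([.5427,-.0255,.016]); LENS=H([.044,0,-.0095]); G=H([.004,0,0])
def Rt(lam,s):
    a=-np.cos(lam)*Z+np.sin(lam)*l; y=s*Rc[:,1]; return np.c_[np.cross(y,a),y,a]
def rpy(R): return Ro.from_matrix(R).as_euler("xyz")
def tcp(c,Rcam,Rtool): return c+Rcam@G-.003*Rtool[:,2]
def flat(psi):
    x=H([np.cos(psi),np.sin(psi),0]); return np.c_[x,np.cross(Z,x),Z]
E
python3 - <<'E'
from camg import *
q0=H(get_qpos())
for lam in(60,50,40,30,20):
  for s in(1,-1):
    R=Rt(np.radians(lam),s); ps=[tcp(CC-0*n,Rc,R)-.1*R[:,2],tcp(CC,Rc,R),tcp(CC+.06*up,Rc,R),tcp(CC+.06*up+.12*Z,Rc,R)]
    qs=[kin.inverse_kinematics(p,rpy(R)) for p in ps]
    print(lam,s,[q is not None for q in qs], None if qs[1] is None else np.round(qs[1],2))
    if any(q is None for q in qs): continue
    for psi in range(-180,180,20):
        F=flat(np.radians(psi)); T=F@Rc.T@R; c=H([TC[0],TC[1],.252])-F@LENS
        q=kin.inverse_kinematics(tcp(c,F,T),rpy(T))
        if q is not None and np.abs(H(q)-H(qs[3])).max()<1.8: print("   psi",psi,np.round(q,2),round(np.abs(H(q)-H(qs[3])).max(),2))
E
```

```text
60 1 [True, True, True, True] [-0.61  0.67  2.36  3.25  0.94  1.56]
60 -1 [True, True, True, True] [-0.61  0.67  2.36  3.25  0.94 -1.58]
50 1 [True, True, True, True] [-0.62  0.57  2.28  3.27  0.59  1.53]
50 -1 [True, True, True, True] [-0.62  0.57  2.28  3.27  0.59 -1.62]
40 1 [True, True, True, True] [-0.63  0.52  2.19  3.35  0.26  1.44]
   psi -140 [-0.25  0.29  1.8   0.37  0.88  0.41] 1.73
   psi -120 [-0.27  0.31  1.77  0.4   1.01  0.05] 1.37
   psi -100 [-0.27  0.34  1.73  0.38  1.14 -0.27] 1.05
   psi -80 [-0.26  0.36  1.69  0.33  1.26 -0.56] 1.01
   psi -60 [-0.24  0.39  1.65  0.26  1.36 -0.85] 1.11
   psi -40 [-0.21  0.41  1.62  0.16  1.43 -1.13] 1.18
   psi -20 [-0.18  0.42  1.6   0.06  1.47 -1.42] 1.22
   psi 0 [-0.15  0.42  1.59 -0.05  1.48 -1.71] 1.22
   psi 20 [-0.12  0.42  1.6  -0.16  1.44 -2.  ] 1.19
   psi 40 [-0.1   0.4   1.62 -0.25  1.37 -2.29] 1.12
   psi 60 [-0.08  0.38  1.66 -0.33  1.28 -2.57] 1.26
40 -1 [True, True, True, True] [-0.63  0.52  2.19  3.35  0.26 -1.71]
   psi -80 [-0.26  0.36  1.69  0.33  1.26  2.58] 1.01
   psi -60 [-0.24  0.39  1.65  0.26  1.36  
[... 1285 characters left out ...]
.71]
   psi -100 [-0.42  0.39  1.78  0.71  1.26  2.57] 0.91
   psi -80 [-0.39  0.45  1.67  0.58  1.46  2.38] 0.73
   psi -60 [-0.34  0.51  1.57  0.43  1.62  2.18] 0.85
   psi -40 [-0.27  0.55  1.49  0.27  1.74  1.95] 0.97
   psi -20 [-0.2   0.58  1.45  0.1   1.81  1.7 ] 1.04
   psi 0 [-0.13  0.58  1.43 -0.09  1.82  1.45] 1.05
   psi 20 [-0.07  0.57  1.46 -0.27  1.76  1.19] 0.99
   psi 40 [-0.01  0.54  1.51 -0.43  1.65  0.96] 0.88
   psi 60 [ 0.04  0.5   1.6  -0.58  1.49  0.75] 0.91
   psi 80 [ 0.07  0.44  1.7  -0.71  1.29  0.55] 1.1
   psi 100 [ 0.08  0.38  1.81 -0.82  1.06  0.37] 1.29
   psi 120 [ 0.05  0.31  1.91 -0.93  0.8   0.16] 1.49
   psi 140 [-0.01  0.25  2.   -0.97  0.52 -0.1 ] 1.76
```

```bash
python3 - <<'E'
from camg import *
lat=H([.652,.758,0]); c0=CC+.001*lat
R=Rt(np.radians(20),1); o=rpy(R); a=R[:,2]; p=tcp(c0,Rc,R)
eoat.move_gripper(1.0)
bot.reach(p-.13*a,o); f0=H(get_force())
print("hit",bot.line_to(p,o,feed=.12,guard=6),get_ee_pos()-p)
f1=H(get_force()); eoat.move_gripper(0,6); bot.sleep(.2); f2=H(get_force())
print(f0,f1,f2,"lat",(f2-f1)@lat,"w",get_gripper_width()*95,get_gripper_force(),get_clock())
for n in("top","side"):
    im,d=eyes.grab_frame(n); cv2.imwrite(f"pics/{n}3.png",im)
s=cv2.imread("pics/side3.png")[310:450,280:450]; t=cv2.imread("pics/top3.png")[160:300,400:570]
cv2.imwrite("pics/both3.png",cv2.resize(np.hstack([s,t]),None,fx=2.3,fy=2.3))
E
```

```text
hit False [ 1.30182959e-04 -1.57004204e-06  6.78112931e-04]
[0.48877834 1.44998681 0.53525639] [-0.13336044  0.79704529 -0.12245564] [-1.52084868 -0.90930864  2.60186313] lat -2.1980586044068127 w 59.8436589679734 6.003026068210602 20.65
```

View pics/both3.png

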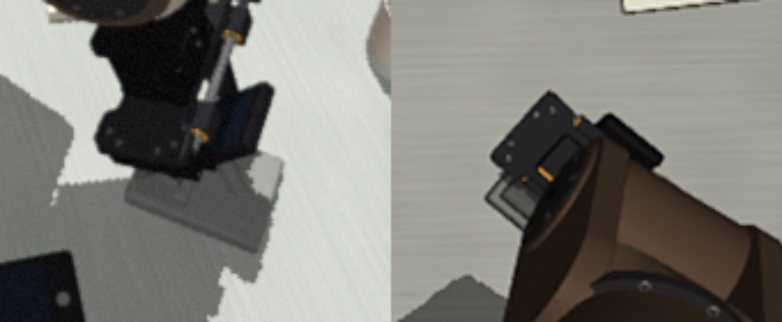

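The gripper is on the camera's side edges at 59.8 mm width (left crop around (235,115)) and the side load is small. I'll tighten the grip and draw it out along +x.

```bash
python3 - <<'E'
from camg import *
eoat.move_gripper(0,40); p=H(get_ee_pos()); f=H(get_force()); o=rpy(Rt(np.radians(20),1))
print(f,get_gripper_force())
h=bot.line_to(p+.06*up,o,feed=.06,guard=20); print("hit",h,H(get_ee_pos())-p,get_force()-f)
if not h:
    bot.line_to(p+.06*up+.12*Z,o,feed=.15); print(get_gripper_width()*95,get_clock(),get_force())
    # flat pose
    R=Rt(np.radians(20),1); F=flat(np.radians(-60)); T=F@Rc.T@R; c=H([TC[0],TC[1],.252])-F@LENS
    bot.reach(tcp(c,F,T),rpy(T)); bot.sleep(.3); print(get_ee_pos(),tcp(c,F,T),get_clock(),get_gripper_width()*95)
    for n in("top","side"):
        im,d=eyes.grab_frame(n); cv2.imwrite(f"pics/{n}4.png",im); np.save(f"{n}4.npy",d)
    cv2.imwrite("pics/both4.png",cv2.resize(np.hstack([im,cv2.imread("pics/top4.png")]),(800,300)))
E
```

```text
[-0.99546858 -0.13169314  3.04763013] 40.0038206577301
hit False [ 0.02257672 -0.01939226  0.05161571] [ 1.44387224 -0.95002031 -5.20514087]
59.527832150410745 23.0667 [-0.30194681  0.52638085 -2.00170727]
[0.52365637 0.00708468 0.26392795] [0.52366418 0.007471   0.26379813] 24.6 59.53659504865565
```

View pics/both4.png

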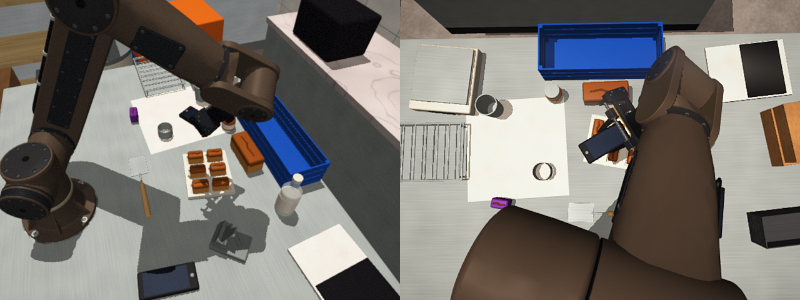

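The dock is empty and the camera is held above the tray, screen up, in the top half at about (605,140). I'll measure its level and position from depth.

```bash
cat > chk.py <<'E'
from camg import *
from m import comps
import sys
def check(psi,tag):
    F=flat(np.radians(psi)); c=H([TC[0],TC[1],.252])-F@LENS
    for n in("top","side"):
        p=cv2.imread(f"pics/{n}{tag}.png"); C=cloud(n,np.load(f"{n}{tag}.npy")); L=(C-c)@F
        m=(abs(L[...,0])<.09)&(abs(L[...,1])<.045)&(abs(L[...,2]-.007)<.012)&(p.max(2)<110)
        k=max(comps(m,50),key=lambda a:a.sum()); Q=L[k]
        for th in(.006,.003,.003):
            A=np.c_[Q[:,:2],np.ones(len(Q))]; co=np.linalg.lstsq(A,Q[:,2],rcond=None)[0]; r=np.c_[L[k][:,:2],np.ones(k.sum())]@co-L[k][:,2]; Q=L[k][abs(r)<th]
        pc=np.percentile(Q,[.5,99.5],axis=0)*1000
        print(n,k.sum(),len(Q),"slopes deg",np.degrees(co[:2]).round(2),"z at centre mm",(co[2]*1000).round(1),"ext",pc.round(1).tolist(),
          "rect",cv2.minAreaRect((Q[:,:2]*1000).astype(np.float32)))
        cv2.imwrite(f"pics/m_{n}{tag}.png",(k*255).astype(np.uint8))
if __name__=="__main__": check(-60,"4")
E
python3 chk.py
```

```text
top 2442 2344 slopes deg [ 0.27 -0.25] z at centre mm 5.7 ext [[-65.6, -29.5, 2.8], [48.0, 29.1, 8.4]] rect ((-8.814460754394531, -0.985504150390625), (115.06924438476562, 66.5571517944336), 0.10136409848928452)
side 405 350 slopes deg [0.14 1.04] z at centre mm 6.6 ext [[-61.7, -33.6, 3.6], [-5.3, 24.7, 9.4]] rect ((-30.231285095214844, -5.044097900390625), (64.02560424804688, 61.338035583496094), 0.5606390237808228)
```

The camera is level within 0.3°, its face is at the expected height, and its position agrees to about 1 mm, so I'm handing in.

```bash
python3 - <<'E'
from h import *
print(np.abs(get_joint_vel()).max(),get_gripper_force(),get_clock()); print(bot.finish_job())
E
```

```text
0.004788357551236512 39.9935907125473 24.7
the job is handed in; nothing more can be done
None
```

The job is handed in: both spare cakes are seated in the empty pockets, and the arm is holding the camera flat, screen up, with its lens about 20 cm above the cakes over the middle of the tray (24.7 s of the 72 s used).

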